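Mount the ring and hold the lamp gate half open

TASK

Make the light-gap fixture ready for a check: first put the black bearing ring from the bench over the upright steel post, lowering it rather than dropping it, until it sits flat on the post's shoulder and is let go, with the lamp gate still shut. Then slide the sprung gate by its orange tab to half of its travel (tab at the red line, half of the lit window uncovered) and finish while still holding it there with the fingers, because it springs shut when released; leave the loupe, the jar and the screwdriver where they are.

Things in the scene. Friction and masses are not known exactly. Their poses are not given: they have to be found in the camera images.
- fixture: Light-gap fixture fixed to the bench: grey base plate 170 (x) x 180 (y) x 12 mm; origin at the centre of its underside, on the bench; its z is up, its -x side (the post) faces roughly to the robot. Behind the post stands a blue lamp housing: x +25 to +75 mm, y -80 to +80 mm, top 62 mm above the bench, with a lit window 60 x 28 mm in its front face (y -62 to -2 mm), covered by the gate. It stands at a different place and yaw (up to 0.3 rad) each time.
- post_shoulder (a point): Centre of the post's flat shoulder, 30 mm above the bench, at x -45 mm of the fixture; axes as the fixture's. The shoulder is 40 mm in diameter; above it a spigot 20 mm in diameter rises 22 mm, its top 5 mm tapered to 13 mm.
- half_mark (a point): Centre of the red half-travel line on the housing's top (x +67.5 mm, y 0, height 63 mm in the fixture). Black lines 32 mm to either side mark shut and fully open.
- gate (a joint): Travel of the gate in m: 0 shut, 0.064 fully open, half travel 0.032. It slides along the fixture's +y (to the robot's left), opening the window from its right. A spring pulls it shut: 4.5 N at 0, about 9.3 N at half, 14 N fully open, plus 0.3 N friction.
- tab_top (a point): Centre of the top of the gate's orange tab, 98.5 mm above the bench. The tab is 26 mm (fixture x) x 12 mm (fixture y) and rises 32 mm above the gate's flat dark top plate (66 mm long in y). Shut it is at x +42, y -32 mm of the fixture; it moves with the gate and is at y 0 at half travel.
- ring: Black bearing ring lying flat on the bench: outside diameter 52 mm, height 20 mm, about 0.14 kg (may vary by a third), bore about 27 mm; a thin steel pin, 3 mm in diameter, sticks 12 mm out of its -y side at mid height. Origin at the middle of the whole outline's underside, 6 mm from the bore's centre towards the pin; z up along the bore; x across the ring, at right angles to the pin. Its yaw varies widely; on the post it may sit any way round.
- ring_bore (a point): Centre of the ring's bore, at the ring's underside; axes as the ring's. Seated, it is at the post_shoulder point.
- loupe: Bystander: black eye loupe, 37 mm in diameter, 30 mm high; origin at the centre of its underside.
- jar: Bystander: small clear jar with a blue lid, 42 mm in diameter, 41 mm high; origin at the centre of its underside.
- screwdriver: Bystander: blue-handled screwdriver 130 mm long, 18 mm thick, lying along its y; origin at the middle of its underside.
Things that resemble listed ones, but are neither listed nor needed, are in the scene too. Of the things that look like the ring, the smaller one is meant.

How it is judged (in metres and radians):
On the way, in this order (a step that is already met when the one before it is completed fails the run):
1. the ring sits flat on the post's shoulder, let go, while the gate is still shut (horizontal distance between ring_bore and post_shoulder below 0.007 m and z of ring_bore in the frame of post_shoulder between -0.003 and 0.003 m and angle between ring's own z axis and vertical below 0.1 rad and contact force between the fingers and ring below 0.1 N and value of joint gate below 0.008 m), for 0.3 s.
2. the fingers hold the gate at half travel (value of joint gate between 0.026 and 0.038 m and contact force between the fingers and gate above 3 N), for 0.5 s.
At the end, for the whole second after the job is handed in: The fingers press on or grip the gate (over 3 N) and hold it still (under 10 mm/s) at 32 mm of travel, within 6 mm; the ring, untouched by the fingers, sits on the post: bore centre within 7 mm of the post's axis, underside within 3 mm of the shoulder, tilted under 0.1 rad (all of step 2 and horizontal distance between ring_bore and post_shoulder below 0.007 m and z of ring_bore in the frame of post_shoulder between -0.003 and 0.003 m and angle between ring's own z axis and vertical below 0.1 rad and contact force between the fingers and ring below 0.1 N and velocity of joint gate between -0.01 and 0.01 m/s); the arm keeps its last pose, push and grip.
It fails at once if the loupe is moved more than 25 mm from its place (distance of loupe from where it was at the start of the episode above 0.025 m).
It fails at once if the jar is moved more than 25 mm from its place (distance of jar from where it was at the start of the episode above 0.025 m).
It fails at once if the screwdriver is moved more than 25 mm from its place (distance of screwdriver from where it was at the start of the episode above 0.025 m).
It fails at once if the ring is dropped (falls free of the fingers faster than 0.5 m/s) (linear speed of ring above 0.5 m/s and contact force between the fingers and ring below 0.1 N).
It also fails if it takes over 54 s, if anything falls off the work surface, if the arm or the gripper's body presses on something with over 40 N, if the wrist force passes 120 N, or if a joint passes its speed limit or range.

ROBOT

A 6-joint arm with a two-finger parallel gripper is mounted at the origin on a cart in front of the work surface, level with it; the furniture and walls round the work are solid. World frame = base frame: x ahead of the robot, y to its left, z up, the work surface at z = 0. Lengths are in m, angles in degrees, forces in N, time in s.
With the tool pointing down it reaches from about 0.375 to 0.9 m from the base axis. Payload 3.1 kg.
Tool frame: the origin (TCP) lies at the very end of the fingers, on their centre line; the grasp point (between the pads) lies 19 mm behind it (grip_point_offset is the distance from the TCP to the grasp point, in m); y points along the fingers, x is the direction in which the jaws open and shut, and the axes are right-handed (so a half turn about y gives the same grasp; the last joint's range is limited). The gripper opens to 87 mm and grips with 3 to 60 N. Pads are 19 mm wide; open, the fingers measure 117 mm over their backs; the gripper's body (75 mm by 190 mm) begins 51 mm behind the grasp point.
Start: joints at [61.278, 30.224, 82.088, -0, 67.689, -10.227], TCP at [0.198, 0.593, 0.223] pointing down, gripper open.
Joint ranges: [-176.69, 176.69], [-43.24, 126.21], [12.49, 139.97], [-82, 262], [0, 151.66], [-163.58, 163.58]. Speed limits (degrees/s): [159.86, 159.86, 180, 180, 180, 180].

INTERFACE

Orientations are given as a 3x3 rotation matrix whose columns are the frame's x, y, z axes.
In Python, from rig import * gives the robot as it stands.
- The arm moves only by the tool send_rows, never from a script. Its argument "moves" is text: rows parted by semicolons, each of 5 numbers parted by spaces: the finger opening in mm, from 0 to 87, then the shift along the tool's x, y, z in mm, then the turn about the tool's y in degrees. In form: fingers dx dy dz yaw; .... A call has 1 to 20 rows; each row shifts and turns the commanded pose from where the row before left it, along the tool's axes as they then stand; what a row does not reach is not made up. A row lasts 1/12 s, in which the tool goes at most 41.7 mm and 7.16 degrees, less where a joint would pass 70% of its speed; a pose out of reach is approached as far as the arm can. A call is refused whole if a number of a shift passes 41.7 or a number of a turn 7.16, either way. A call with a gripper value outside its range is refused whole. The fingers move at their own pace and stop on an object; the grip force is fixed at half the most. Time passes only in rows, so rows that do not move let the fingers close. It gives the time, the measured TCP pose, the force and the opening at its end, in the units of the state.
- read_state(): the state, without advancing time (a new reading comes with each control period).
- capture(name): name is "side" or "top"; returns a dict with "image" (420x560x3 uint8, blue, green, red), "z_map" (420x560 float32, m along the optical axis (not along the pixel's ray), 0 where there is no reading), "mtx" (3x3 intrinsics, pixels), "distortion" ([k1, k2, p1, p2, k3] as OpenCV has them; the pictures are not rectified), "origin" and "rotation" of the camera in the world. Camera axes: x right, y up, looking along -z (the intrinsics and any distortion apply to the point x, -y, -z); pixel columns grow to the right and rows downward; lengths in m; the calibration is good to about 2 mm. A picture is of the moment at which its call begins.
- hand_in(): hands the job in, once; it reports no verdict.
Trained networks look in a picture, given as the dict that the camera call returned (one of the last four; its "shot" number tells which), for a name from the list of things; names that differ only in an ending like _2 or _b are one class to them, and where a whole thing is asked for, a point or a joint stands for the part that bears it (a point fixed in the world has none). Each returns a list of dicts, best first, with "p" (0 to 1); they miss things now and then, are a little off and sometimes report something else, mostly with a low value. They report only what shows in the picture. A call takes as long as a camera call. They do not tell look-alikes from the thing itself.
- search_frame(picture, name): "bbox" ([left, top, right, bottom] in pixels, round what is visible of it).
- masks_of(picture, name): "region" (420x560 bool, what is visible of it) and "bbox" ([left, top, right, bottom] in pixels, round what is visible of it).
- mark_of(picture, name): "pixel" ([row, column] in pixels: a listed point, or the origin of a listed thing).
The state is a dict: "time_s": time; "joint_positions": joint angles; "qvel": joint speeds; "tau": joint torques, N m; "position": TCP position; "tcp_rot": TCP orientation; "force": force on the tool from outside, world axes, zero at the start; "moment": the same for the moment, N m; "opening": opening from 0.0 (shut) to 1.0 (fully open).
Only numpy, scipy, OpenCV 4.12 (cv2) and the standard library are available. Lean on these libraries where they do the work, as an engineer would, in place of code of your own. Each camera call takes 0.05 s, during which the arm holds its last target. There are 200 camera calls.

## Working session

There is one attempt and no reset: what is moved stays moved. The work goes in short steps, Python scripts to look and compute and a tool call to move; the robot and the scene stay as the last step left them, time stands still between calls to the robot, and variables do not carry over. Pictures are saved under pics/ and viewed, about 8 in all and at most 12, crops included, and the job is handed in when it is done.

Besides the shell and the picture viewer there is one more tool, called after "Call:" in YAML: its name, and indented under it one key for each argument. send_rows: Moves the arm, as the interface text tells. Its arguments: {"type":"object","properties":{"moves":{"type":"string"}},"required":["moves"]}

```bash
ls; mkdir -p pics
cat > h.py <<'E'
from rig import *
import numpy as np, cv2
def px2w(c,row,col,z):
    "world point on plane height z seen at pixel"
    u=cv2.undistortPoints(np.array([[[col,row]]],float),np.array(c["mtx"]),np.array(c["distortion"]))[0,0]
    d=np.array(c["rotation"])@np.array([u[0],-u[1],-1]); o=np.array(c["origin"])
    return o+d*(z-o[2])/d[2]
def cloud(c):
    z=c["z_map"]; h,w=z.shape
    g=np.stack(np.meshgrid(np.arange(w),np.arange(h)),-1).reshape(-1,1,2).astype(float)
    u=cv2.undistortPoints(g,np.array(c["mtx"]),np.array(c["distortion"]))[:,0]
    p=np.c_[u[:,0],-u[:,1],-np.ones(len(u))]*z.reshape(-1,1)
    return (p@np.array(c["rotation"]).T+np.array(c["origin"])).reshape(h,w,3)
E
python3 - <<'E'
from h import *
s=read_state();print(s["time_s"],s["position"],np.round(s["tcp_rot"],3).tolist(),s["opening"])
for n in("top","side"):
    c=capture(n);cv2.imwrite(f"pics/{n}0.png",c["image"]);print(n,np.round(c["origin"],3))
    W=cloud(c)
    for t in("ring","loupe","jar","screwdriver","fixture"):
        for m in masks_of(c,t)[:3]:
            q=W[m["region"]&(c["z_map"]>0)]
            print(t,round(m["p"],2),np.round(m["bbox"]),np.round(np.median(q,0),3),np.round(q.min(0),3),np.round(q.max(0),3))
    for t,z in(("ring_bore",0.02),("ring",0.01),("post_shoulder",.03),("half_mark",.063),("tab_top",.0985)):
        for m in mark_of(c,t)[:3]: print(t,round(m["p"],2),np.round(m["pixel"]),np.round(px2w(c,*m["pixel"],z),3))
E
```

```text
pics
0.0 [0.1978934  0.5920847  0.22157969] [[0.317, -0.001, -0.948], [0.948, -0.002, 0.317], [-0.002, -1.0, 0.0]] 0.9987894880615009
top [ 0.441 -0.247  1.052]
ring 0.94 [348. 231. 385. 262.] [ 0.485 -0.422  0.028] [ 0.452 -0.454 -0.004] [ 0.527 -0.381  0.034]
ring 0.54 [305. 235. 325. 253.] [ 0.512 -0.293  0.02 ] [ 0.473 -0.319  0.017] [ 0.518 -0.281  0.024]
loupe 0.72 [278. 159. 296. 180.] [ 0.669 -0.241  0.026] [ 0.654 -0.26  -0.003] [ 0.694 -0.224  0.034]
jar 0.86 [406. 240. 423. 262.] [ 0.477 -0.526  0.041] [ 0.457 -0.555 -0.005] [ 0.501 -0.506  0.048]
screwdriver 0.74 [336. 160. 376. 171.] [ 0.673 -0.407  0.015] [ 0.662 -0.443 -0.003] [ 0.688 -0.362  0.023]
fixture 0.66 [195. 208. 229. 232.] [ 0.552 -0.084  0.068] [ 0.527 -0.116  0.028] [ 0.578 -0.047  0.104]
ring_bore 0.77 [244. 359.] [ 0.492 -0.403  0.02 ]
ring_bore 0.57 [242. 312.] [ 0.5   -0.296  0.02 ]
ring_bore 0.23 [245. 315.] [ 0.492 -0.303  0.02 ]
ring 0.75 [244. 317.] [ 0.495 -0.308  0.01 ]
ring 0.67 [243. 365.] [ 0.495 -0.418  0.01 ]
post_shoulder 0.59 [254. 194.] [ 0.481 -0.032  0.03 ]
half_mark 0.8 [204. 204.] [ 0
[... 447 characters left out ...]
019] [ 0.654 -0.261  0.001] [ 0.687 -0.228  0.033]
jar 0.8 [314. 310. 341. 340.] [ 0.475 -0.532  0.041] [ 0.457 -0.549 -0.002] [ 0.507 -0.47   0.043]
screwdriver 0.81 [351. 246. 381. 272.] [ 0.67  -0.412  0.014] [ 0.66  -0.444 -0.001] [ 0.699 -0.339  0.019]
fixture 0.78 [184. 174. 265. 236.] [ 0.529 -0.083  0.014] [ 0.419 -0.149 -0.001] [0.675 0.16  0.1  ]
ring_bore 0.96 [270. 266.] [ 0.479 -0.327  0.02 ]
ring_bore 0.64 [299. 298.] [ 0.482 -0.436  0.02 ]
ring 0.96 [269. 271.] [ 0.496 -0.318  0.01 ]
ring 0.55 [304. 303.] [ 0.488 -0.444  0.01 ]
post_shoulder 0.89 [205. 204.] [ 0.483 -0.016  0.03 ]
half_mark 0.82 [188. 249.] [ 0.592 -0.052  0.063]
tab_top 0.86 [183. 241.] [ 0.555 -0.088  0.099]
```

Run:
```python
import cv2,numpy as np
a=cv2.imread("pics/top0.png")[150:285,165:435];b=cv2.imread("pics/side0.png")[165:345,150:390]
a=cv2.resize(a,None,fx=2.96,fy=2.96,interpolation=cv2.INTER_CUBIC)
cv2.imwrite("pics/a.png",a);cv2.imwrite("pics/b.png",cv2.resize(b,None,fx=3.2,fy=3.2,interpolation=cv2.INTER_CUBIC))
```

```text
(no output)
```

View pics/a.png

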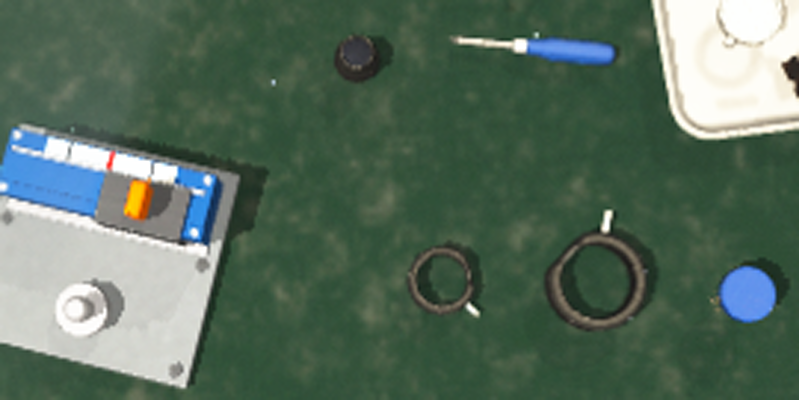

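View pics/b.png

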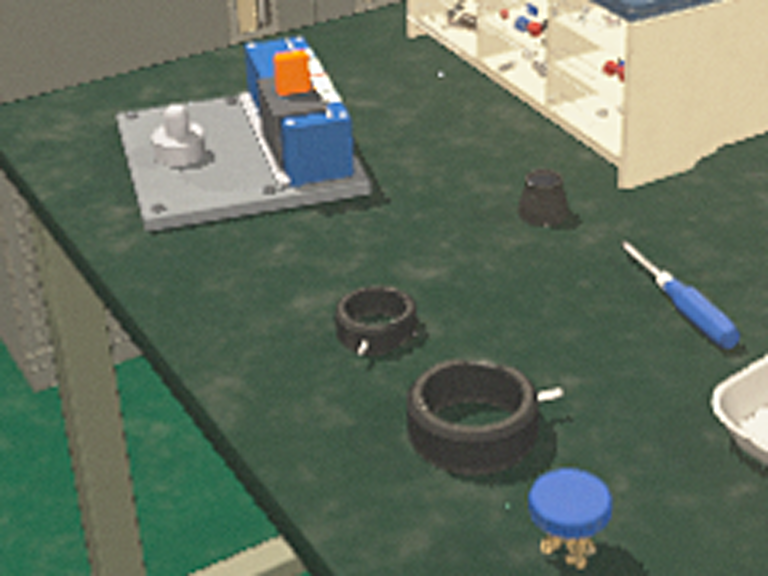

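The pictures show the small ring at top-crop (442,280), with its pin towards lower right (473,309). The larger look-alike is at (600,280), the post at (78,306) and the orange tab at (138,200), with the gate shut. The ring at (312–315, 243) px is the one I want, so I'll refine its pose and the fixture's.

```bash
cat >> h.py <<'E'
def go(target,h=None):
    "total tool-axis shift in mm (and turn, deg) from measured pose"
    s=read_state();R=np.array(s["tcp_rot"]);d=R.T@(np.array(target)-s["position"])*1e3
    hd=np.degrees(np.arctan2(R[1,0],R[0,0]))
    print("t",round(s["time_s"],2),"pos",np.round(s["position"],4),"heading",round(hd,1),"open",round(s["opening"],3),"F",np.round(s["force"],1),"shift",np.round(d,1),"turn",None if h is None else round((hd-h+180)%360-180,1))
E
python3 - <<'E'
from h import *
from scipy.optimize import minimize
def fit(P,c0,ri,ro):
    def cost(c):
        r=np.hypot(*(P[:,:2]-c).T); return np.mean(np.clip(np.abs(r-(ri+ro)/2)-(ro-ri)/2,0,.008)**2)*1e6
    m=minimize(cost,c0,method="Nelder-Mead",options=dict(initial_simplex=np.array(c0)+[[0,0],[.006,0],[0,.006]]));return m.x,m.fun
for n in("top","side"):
    c=capture(n);W=cloud(c).reshape(-1,3)[c["z_map"].ravel()>0]
    near=lambda p,r,z0,z1:W[(np.hypot(*(W[:,:2]-p).T)<r)&(W[:,2]>z0)&(W[:,2]<z1)]
    P=near([.495,-.303],.045,.014,.026);x,f=fit(P,[.495,-.303],.0135,.026);print(n,"ring",np.round(x,4),f,len(P),np.median(P[:,2]))
    r=np.hypot(*(P[:,:2]-x).T);print(" pin?",np.round(np.degrees(np.arctan2(*(P[r>.029,:2]-x).T[::-1]))))
    P=near([.482,-.025],.035,.025,.036);print(" shoulder",fit(P,[.482,-.025],.009,.02),len(P),np.median(P[:,2],0))
    P=near([.482,-.025],.03,.046,.056);print(" spigot",len(P),P.mean(0) if len(P) else 0)
    P=near([.555,-.082],.04,.085,.11);print(" tab",len(P),P.mean(0),np.median(P[:,2]))
    P=near([.57,-.05],.1,.057,.0655);
    rect=cv2.minAreaRect((P[:,:2]*1e3).astype(np.float32));print(" housing",rect)
    g=c["image"].astype(int);b=(g[...,0]>120)&(g[...,2]<90)&(g[...,0]-g[...,1]>40)
    Q=cloud(c)[b&(c["z_map"]>0)];Q=Q[(Q[:,2]>.056)&(Q[:,2]<.068)&(np.hypot(Q[:,0]-.57,Q[:,1]+.05)<.12)]
    print(" blue",cv2.minAreaRect((Q[:,:2]*1e3).astype(np.float32)),len(Q))
E
```

```text
top ring [ 0.4948 -0.3024] 0.5794699341103304 184 0.02020257774639278
 pin? [-134. -137. -134.]
 shoulder (array([ 0.48008457, -0.02697315]), np.float64(3.1918832061106696e-05)) 175 0.03079349350890137
 spigot 62 [ 0.47934964 -0.02676228  0.05085294]
 tab 80 [ 0.55486557 -0.08146131  0.09758455] 0.09872319414424086
 housing ((537.0223999023438, -42.20032501220703), (160.80105590820312, 122.02863311767578), 75.0800552368164)
 blue ((571.0997924804688, -51.715667724609375), (160.01260375976562, 49.24461364746094), 74.99855041503906) 687
side ring [ 0.4956 -0.3025] 0.0025483492836001647 208 0.018637195091606384
 pin? []
 shoulder (array([ 0.48059867, -0.02679691]), np.float64(0.406919514113305)) 100 0.03080544222754039
 spigot 33 [ 0.47970391 -0.03032507  0.0503915 ]
 tab 79 [ 0.5550931  -0.08353885  0.09311535] 0.09350829275894829
 housing ((569.9493408203125, -51.787986755371094), (164.00958251953125, 55.845298767089844), 74.92854309082031)
 blue ((572.20166015625, -52.34843444824219), (163.8516082763672, 50.24530792236328), 74.55551147460938) 179
```

Call:
send_rows:
  moves: "87 0 0 0 6.85;87 0 0 0 6.85;87 0 0 0 6.85;87 0 0 0 6.85;87 0 0 0 6.85;87 0 0 0 6.85;87 0 0 0 6.85;87 0 0 0 6.85;87 0 0 0 6.85;87 0 0 0 6.85;87 0 0 0 6.85;87 0 0 0 6.85;87 0 0 0 6.85;87 0 0 0 6.85;87 0 0 0 6.85;87 0 0 0 6.85;87 0 0 0 6.85"

```text
time_s: 2.62
position: [0.1982, 0.5927, 0.2225]
tcp_rot: [[0.704, -0.0, 0.711], [-0.711, 0.0, 0.704], [-0.0, -1.0, -0.0]]
force: [-0.5, -0.5, -0.3]
opening: 0.997
```

```bash
python3 -c "
from h import *
go([.47,.15,.2],-45)"
```

```text
t 2.62 pos [0.1982 0.5927 0.2225] heading -45.3 open 0.997 F [-0.5 -0.5 -0.3] shift [ 505.8   22.5 -118.4] turn -0.3
```

Call:
send_rows:
  moves: "87 32 1.4 -7.4 0;87 32 1.4 -7.4 0;87 32 1.4 -7.4 0;87 32 1.4 -7.4 0;87 32 1.4 -7.4 0;87 32 1.4 -7.4 0;87 32 1.4 -7.4 0;87 32 1.4 -7.4 0;87 32 1.4 -7.4 0;87 32 1.4 -7.4 0;87 32 1.4 -7.4 0;87 32 1.4 -7.4 0;87 32 1.4 -7.4 0;87 32 1.4 -7.4 0;87 32 1.4 -7.4 0;87 32 1.4 -7.4 0"

```text
time_s: 3.95
position: [0.4778, 0.1457, 0.2003]
tcp_rot: [[0.708, 0.001, 0.707], [-0.707, 0.0, 0.708], [0.0, -1.0, 0.001]]
force: [-0.7, 1.2, -0.6]
opening: 0.998
```

```bash
python3 -c "
from h import *
go([.495,-.3025,.1],-45)"
```

```text
t 3.95 pos [0.4778 0.1457 0.2003] heading -45.0 open 0.998 F [-0.7  1.2 -0.6] shift [ 328.8  100.3 -305.1] turn 0.0
```

Call:
send_rows:
  moves: "87 27.4 0 -25.4 0;87 27.4 0 -25.4 0;87 27.4 0 -25.4 0;87 27.4 0 -25.4 0;87 27.4 0 -25.4 0;87 27.4 0 -25.4 0;87 27.4 0 -25.4 0;87 27.4 0 -25.4 0;87 27.4 0 -25.4 0;87 27.4 0 -25.4 0;87 27.4 0 -25.4 0;87 27.4 0 -25.4 0;87 0 25 0 0;87 0 25 0 0;87 0 25 0 0;87 0 25 0 0;87 0 0 0 0;87 0 0 0 0"

```text
time_s: 5.45
position: [0.4937, -0.3002, 0.0992]
tcp_rot: [[0.708, -0.002, 0.706], [-0.706, 0.002, 0.708], [-0.003, -1.0, -0.0]]
force: [0.1, -0.2, 0.4]
opening: 1.0
```

```bash
python3 -c "
from h import *
go([.495,-.3025,.004],-45)"
```

```text
t 5.45 pos [ 0.4937 -0.3002  0.0992] heading -44.9 open 1.0 F [ 0.1 -0.2  0.4] shift [ 2.8 95.2 -0.7] turn 0.1
```

Call:
send_rows:
  moves: "87 1.3 20 -0.4 0;87 1.3 20 -0.3 0;87 0 20 0 0;87 0 15 0 0;87 0 12 0 0;87 0 8 0 0;87 0 0 0 0;87 0 0 0 0;60 0 0 0 0;55 0 0 0 0;45 0 0 0 0;30 0 0 0 0;30 0 0 0 0;30 0 0 0 0;30 0 0 0 0;30 0 0 0 0"

```text
time_s: 6.78
position: [0.4954, -0.3029, 0.0053]
tcp_rot: [[0.708, -0.001, 0.706], [-0.706, 0.001, 0.708], [-0.001, -1.0, -0.0]]
force: [-0.5, 0.3, 2.4]
opening: 0.585
```

```bash
python3 -c "
from h import *
go([.495,-.3025,.004],-45)"
```

```text
t 6.78 pos [ 0.4954 -0.3029  0.0053] heading -44.9 open 0.585 F [-0.5  0.3  2.4] shift [-0.6  1.3 -0. ] turn 0.1
```

Call:
send_rows:
  moves: "30 0 -5 0 0;30 0 -10 0 0;30 0 -15 0 0;30 0 -20 0 0;30 0 -20 0 0;30 0 -20 0 0;30 0 -15 0 0;30 0 -10 0 0;30 0 0 0 6;30 0 0 0 6;30 0 0 0 6;30 0 0 0 6;30 0 0 0 6;30 0 0 0 6;30 0 0 0 6;30 0 0 0 6;30 0 0 0 6;30 0 0 0 6;30 0 0 0 0;30 0 0 0 0"

```text
time_s: 8.45
position: [0.4955, -0.303, 0.1202]
tcp_rot: [[-0.255, -0.0, 0.967], [-0.967, 0.0, -0.255], [-0.0, -1.0, -0.0]]
force: [0.8, 0.1, -1.7]
opening: 0.588
```

```bash
python3 -c "
from h import *
go([.4797,-.027,.12],-105)
c=capture('side');cv2.imwrite('pics/c.png',cv2.resize(c['image'][130:330,150:400],None,fx=3,fy=3))"
```

```text
t 8.45 pos [ 0.4955 -0.303   0.1202] heading -104.8 open 0.588 F [ 0.8  0.1 -1.7] shift [-262.8    0.3  -85.8] turn 0.2
```

View pics/c.png

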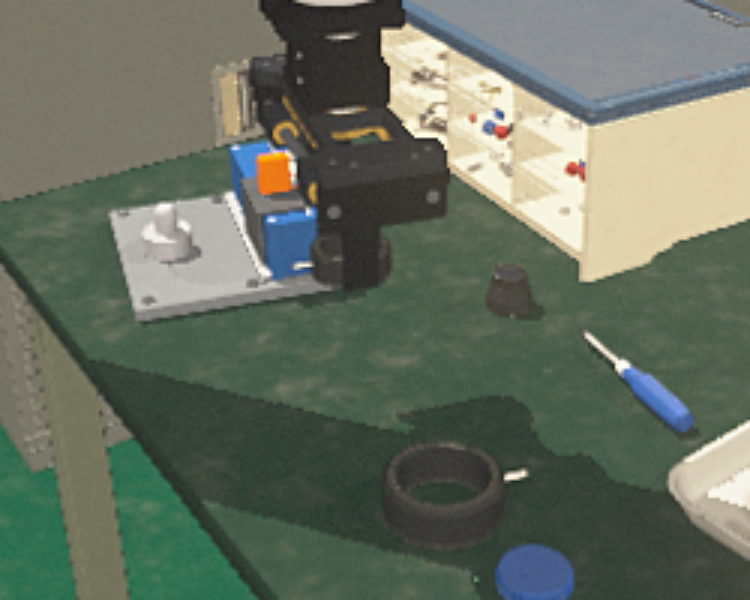

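The ring (around 350,260 in the crop) is held level, with its pin towards the robot at about (303,266). The other things are undisturbed. Next, over to the post.

Call:
send_rows:
  moves: "30 -10 0 -3 0;30 -20 0 -6.5 0;30 -20.2 0 -6.6 0;30 -20.2 0 -6.6 0;30 -20.2 0 -6.6 0;30 -20.2 0 -6.6 0;30 -20.2 0 -6.6 0;30 -20.2 0 -6.6 0;30 -20.2 0 -6.6 0;30 -20.2 0 -6.6 0;30 -20.2 0 -6.6 0;30 -20.2 0 -6.6 0;30 -20 0 -6.6 0;30 -11 0 -3.7 0;30 0 10 0 0;30 0 10 0 0;30 0 5 0 0;30 0 0 0 0;30 0 0 0 0"

```text
time_s: 10.08
position: [0.4805, -0.027, 0.095]
tcp_rot: [[-0.258, -0.001, 0.966], [-0.966, 0.0, -0.258], [0.0, -1.0, -0.001]]
force: [0.8, 0.2, -1.5]
opening: 0.589
```

```bash
python3 -c "
from h import *
go([.4797,-.027,.036],-105)
for n in ('side','top'):
  c=capture(n);W=cloud(c)
  for t,z in (('ring_bore',.088),('post_shoulder',.03)):
    for m in mark_of(c,t)[:2]: print(n,t,m['p'],m['pixel'],px2w(c,*m['pixel'],z))
  if n=='side': cv2.imwrite('pics/d.png',cv2.resize(c['image'][130:250,150:310],None,fx=5,fy=5))"
```

```text
t 10.08 pos [ 0.4805 -0.027   0.095 ] heading -104.9 open 0.589 F [ 0.8  0.2 -1.5] shift [ 0.2 59.  -0.7] turn 0.1
side ring_bore 0.93 [300.7, 297.1] [ 0.43199552 -0.50787254  0.088     ]
side ring_bore 0.44 [186.9, 205.5] [ 0.48404542 -0.03715916  0.088     ]
side post_shoulder 0.96 [203.6, 203.4] [ 0.48500094 -0.00747196  0.03      ]
side post_shoulder 0.35 [186.7, 203.6] [0.52613526 0.08638509 0.03      ]
top ring_bore 0.59 [244.7, 362.2] [ 0.48740297 -0.39893136  0.088     ]
top ring_bore 0.32 [254.6, 194.5] [ 0.47609488 -0.04440976  0.088     ]
top post_shoulder 0.78 [253.9, 194.5] [ 0.47976242 -0.03224625  0.03      ]
```

View pics/d.png

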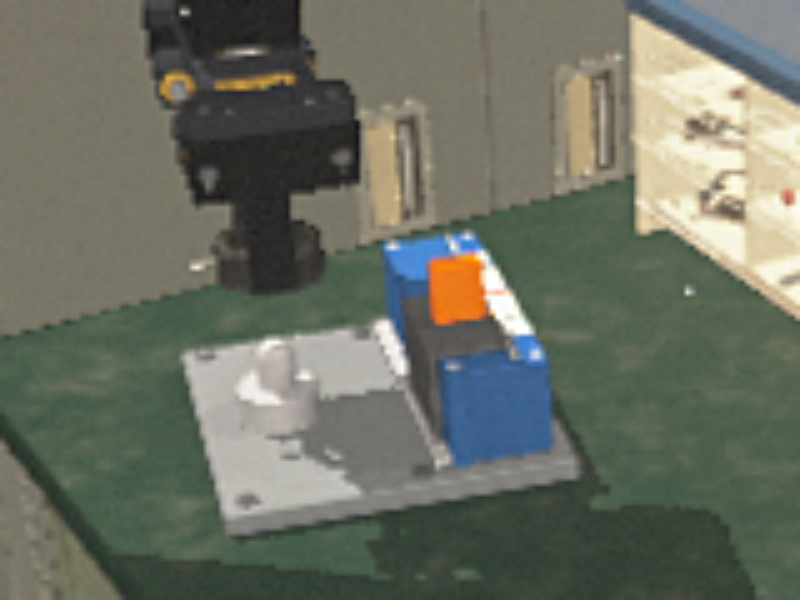

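The ring hangs right above the post: ring at (270,260), spigot at (275,350). Lowering it.

Call:
send_rows:
  moves: "30 0 10 -0.5 0;30 0 10 0 0;30 0 10 0 0;30 0 5 0 0;30 0 5 0 0;30 0 5 0 0;30 0 4 0 0;30 0 3 0 0;30 0 2 0 0;30 0 2 0 0;30 0 0 0 0;30 0 0 0 0"

```text
time_s: 11.38
position: [0.4802, -0.0267, 0.0392]
tcp_rot: [[-0.258, 0.0, 0.966], [-0.966, -0.0, -0.258], [0.0, -1.0, 0.0]]
force: [-0.5, -0.4, -1.0]
opening: 0.59
```

Call:
send_rows:
  moves: "30 0 1.5 0 0;30 0 1 0 0;30 0 1 0 0;30 0 0.7 0 0;30 0 0.5 0 0;30 0 0 0 0;30 0 0 0 0"

```text
time_s: 11.97
position: [0.4803, -0.0268, 0.0351]
tcp_rot: [[-0.258, 0.001, 0.966], [-0.966, -0.0, -0.258], [0.0, -1.0, 0.001]]
force: [-1.1, -0.1, 6.0]
opening: 0.593
```

It has made contact: +6 N at exactly the expected height. Release and rise.

Call:
send_rows:
  moves: "54 0 0 0 0;58 0 0 0 0;64 0 0 0 0;72 0 0 0 0;80 0 0 0 0;80 0 0 0 0;80 0 0 0 0;80 0 -10 0 0;80 0 -15 0 0;80 0 -20 0 0;80 0 -25 0 0;80 0 -25 0 0;80 0 -20 0 0;80 0 0 0 0;80 0 0 0 0"

```text
time_s: 13.22
position: [0.4809, -0.0269, 0.151]
tcp_rot: [[-0.258, 0.003, 0.966], [-0.966, -0.001, -0.258], [0.0, -1.0, 0.004]]
force: [-0.5, -0.0, -0.8]
opening: 0.918
```

```bash
python3 -c "
from h import *
go([.5552,-.0807,.15],-105)
c=capture('side');W=cloud(c).reshape(-1,3)
P=W[(np.hypot(W[:,0]-.48,W[:,1]+.027)<.03)&(W[:,2]>.043)&(W[:,2]<.049)];print(len(P))
P=W[(np.hypot(W[:,0]-.48,W[:,1]+.027)<.03)&(W[:,2]>.02)&(W[:,2]<.06)];print(np.round(np.histogram(P[:,2],20)[0]),np.round(np.percentile(P[:,2],[0,50,90,100]),4))
cv2.imwrite('pics/e.png',cv2.resize(c['image'][130:250,150:310],None,fx=5,fy=5))"
```

```text
t 13.22 pos [ 0.4809 -0.0269  0.151 ] heading -104.9 open 0.918 F [-0.5 -0.  -0.8] shift [32.8  1.3 85.7] turn 0.1
93
[ 8 11  9  7  4  4 10  9 15 20 12 18 18 19 22 28 36 53 21  9] [0.0205 0.0446 0.0508 0.0543]
```

View pics/e.png

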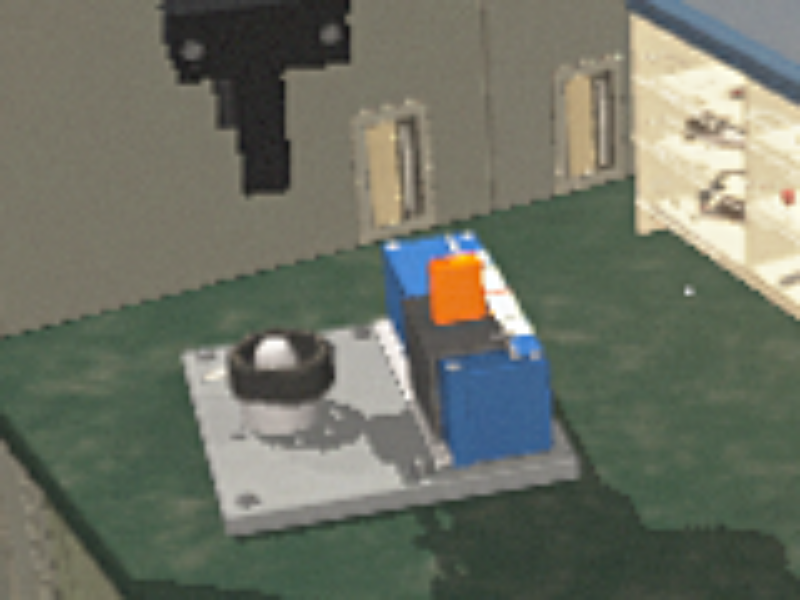

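The ring sits flat on the shoulder at (282,365) with the spigot through it, and the gate is still shut. Next, over the tab.

Call:
send_rows:
  moves: "80 4 0 10 0;80 6 0 16 0;80 6.5 0 17 0;80 6.5 0 17 0;80 6 0 16 0;80 4 0 10 0;80 0 15 0 0;80 0 20 0 0;80 0 20 0 0;80 0 15 0 0;80 0 7 0 0;80 0 0 0 0;80 0 0 0 0"

```text
time_s: 14.35
position: [0.5545, -0.0809, 0.0719]
tcp_rot: [[-0.258, -0.001, 0.966], [-0.966, 0.0, -0.258], [-0.0, -1.0, -0.001]]
force: [0.1, -0.6, -0.5]
opening: 0.919
```

```bash
python3 -c "
from h import *
go([.5552,-.0807,.0735],-105)"
```

```text
t 14.35 pos [ 0.5545 -0.0809  0.0719] heading -104.9 open 0.919 F [ 0.1 -0.6 -0.5] shift [-0.3 -1.6  0.6] turn 0.1
```

Call:
send_rows:
  moves: "50 0 -1 0.5 0;30 0 0 0 0;20 0 0 0 0;10 0 0 0 0;5 0 0 0 0;5 0 0 0 0;5 0 0 0 0;5 0 0 0 0;5 0 0 0 0;5 0 0 0 0;5 0 0 0 0"

```text
time_s: 15.27
position: [0.5552, -0.0809, 0.0734]
tcp_rot: [[-0.258, -0.0, 0.966], [-0.966, 0.0, -0.258], [-0.0, -1.0, -0.0]]
force: [1.9, 5.2, 1.0]
opening: 0.164
```

```bash
python3 -c "
from h import *
go([.5635,-.0498,.073],-105)"
```

```text
t 15.27 pos [ 0.5552 -0.0809  0.0734] heading -105.0 open 0.164 F [1.9 5.2 1. ] shift [-32.1   0.4  -0. ] turn 0.0
```

Call:
send_rows:
  moves: "5 0 0 0 0;5 0 0 0 0;5 0 0 0 0;5 -2 0 0 0;5 -3 0 0 0;5 -3 0 0 0;5 -3 0 0 0;5 -3 0 0 0;5 -3 0 0 0;5 -3 0 0 0;5 -3 0 0 0;5 -3 0 0 0;5 -3 0 0 0;5 -2 0 0 0;5 -1 0 0 0;5 0 0 0 0;5 0 0 0 0;5 0 0 0 0"

```text
time_s: 16.77
position: [0.5629, -0.0522, 0.0734]
tcp_rot: [[-0.257, -0.001, 0.966], [-0.966, -0.003, -0.257], [0.003, -1.0, -0.001]]
force: [-2.5, -7.3, -0.6]
opening: 0.139
```

```bash
python3 -c "
from h import *
go([.5635,-.0498,.073],-105)
for n in ('side','top'):
  c=capture(n);W=cloud(c).reshape(-1,3);g=c['image'].reshape(-1,3).astype(int)
  o=W[(g[:,2]>150)&(g[:,1]<150)&(g[:,1]>50)&(g[:,0]<60)&(c['z_map'].ravel()>0)];o=o[np.hypot(o[:,0]-.56,o[:,1]+.06)<.06]
  f=(o[:,:2]-[.5712,-.0519])@np.array([[.966,.259],[-.259,.966]]);print(n,len(o),np.round(f.min(0)*1e3) if len(o) else '',np.round(f.max(0)*1e3) if len(o) else '')
  s=c['image'][130:250,150:310] if n=='side' else c['image'][180:280,160:260]
  cv2.imwrite('pics/f_%s.png'%n,cv2.resize(s,None,fx=5,fy=5))"
```

```text
t 16.77 pos [ 0.5629 -0.0522  0.0734] heading -104.9 open 0.139 F [-2.5 -7.3 -0.6] shift [-2.5  0.4 -0. ] turn 0.1
side 21 [-41. -43.] [-7. -6.]
top 4 [-39. -43.] [ 24. -42.]
```

View pics/f_side.png

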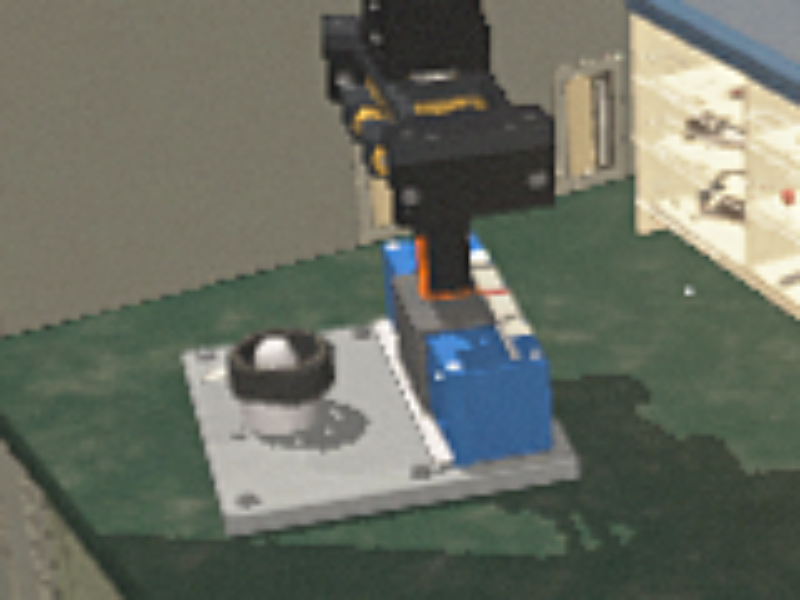

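View pics/f_top.png

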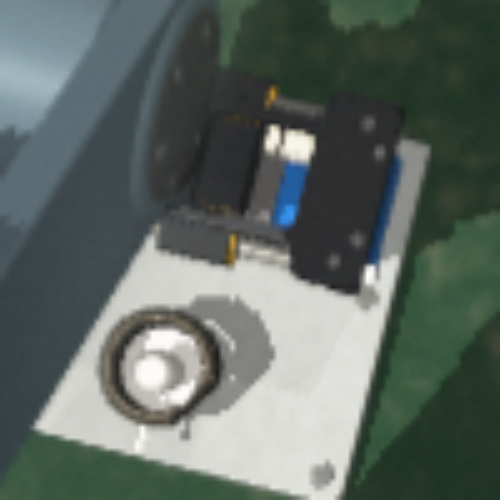

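The ring is still seated, at (282,365) in the side crop. The tab is gripped just short of the red line at (492,292). The arm yields about 2.5–3 mm to the spring, so I'll nudge it further.

Call:
send_rows:
  moves: "5 -1 0 0 0;5 -1 0 0 0;5 -1 0 0 0;5 0 0 0 0;5 0 0 0 0;5 0 0 0 0;5 0 0 0 0;5 0 0 0 0;5 0 0 0 0;5 0 0 0 0;5 0 0 0 0;5 0 0 0 0"

```text
time_s: 17.87
position: [0.5636, -0.0495, 0.0734]
tcp_rot: [[-0.257, -0.002, 0.966], [-0.966, -0.003, -0.257], [0.004, -1.0, -0.001]]
force: [-2.1, -8.6, -0.3]
opening: 0.134
```

```bash
python3 -c "
from h import *
go([.5635,-.0498,.073],-105)
c=capture('side')
s=c['image'][165:225,215:275]
cv2.imwrite('pics/g.png',cv2.resize(s,None,fx=10,fy=10,interpolation=cv2.INTER_CUBIC))
# expected pixels: red line ends and the plate's -y edge at half (y -33 mm, top z 66.5), and tab front-face corners
R=np.array(c['rotation'])
def pr(x,y,z):
  p=np.array([.5712,-.0519,0])+np.array([.966*(x-50)+.259*y,-.259*(x-50)+.966*y,z])/1e3*np.array([1,1,1])
  q=R.T@(p-c['origin']);return np.round((cv2.projectPoints(np.array([[q[0],-q[1],-q[2]]]),np.zeros(3),np.zeros(3),np.array(c['mtx']),np.array(c['distortion']))[0].ravel()-[215,165])*10)
for n,a in (('line',(60,0,63)),('line2',(75,0,63)),('tabbase-',(29,-6,66.5)),('tabbase+',(55,-6,66.5)),('edge',(29,-33,66.5)),('edge+5',(29,-28,66.5))): print(n,pr(*a))"
```

```text
t 17.87 pos [ 0.5636 -0.0495  0.0734] heading -104.9 open 0.134 F [-2.1 -8.6 -0.3] shift [ 0.3  0.4 -0. ] turn 0.1
line [300. 240.]
line2 [359. 231.]
tabbase- [183. 255.]
tabbase+ [285. 240.]
edge [205. 300.]
edge+5 [201. 292.]
```

View pics/g.png

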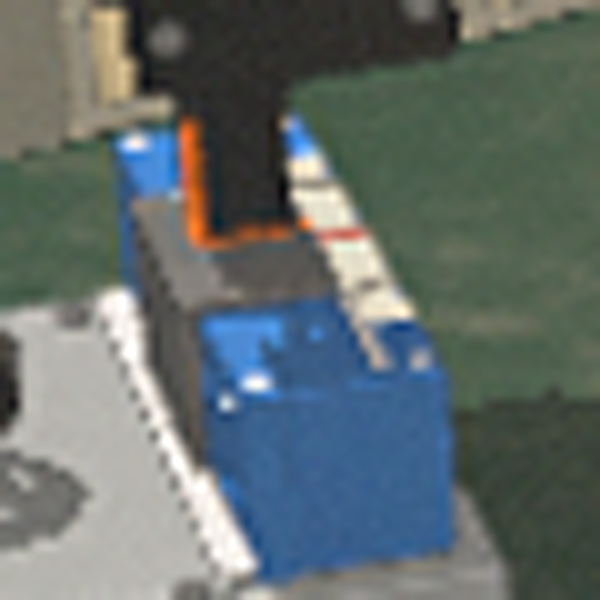

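```bash
python3 -c "
from h import *
go([.5635,-.0498,.073],-105)
print(hand_in())"
```

```text
t 17.92 pos [ 0.5636 -0.0495  0.0734] heading -104.9 open 0.135 F [-2.3 -8.8 -0. ] shift [ 0.3  0.4 -0. ] turn 0.1
the job is handed in; nothing more can be done
None
```

The smaller ring is on the post and let go. The gate is held open at about half travel by its orange tab, and I handed in at 17.9 s. `hand_in()` gives no verdict, so I can't confirm a pass.

- **Ring:** I lowered it until it touched the shoulder at the expected height, with 6 N of contact force. After release the picture showed it flat on the shoulder, spigot through the bore, and the gate still shut. It was still seated in the next side and top pictures. My depth check of the seated ring was mixed up with spigot points, so the seating rests on the contact height and the pictures.
- **Gate:** The fingers closed to about 12 mm, which matches the tab's width. The tool moved 32.5 mm and felt about 9 N of spring pull (9.3 N expected at half travel). Allowing for about 1 mm of centring error, that puts the gate at 31–32.5 mm.
- **Disagreement in the last picture:** Against the red line, the tab's base looked up to about 5 mm too far open, while the plate's edge looked slightly short. One pixel there is about 6 mm, so I trusted the tool position and force instead.
- **Bystanders:** I never moved the loupe, jar or screwdriver. I last saw them in the picture taken just after lifting the ring and did not measure them again.

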